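# Tip the incubator lid shut and press it into its catch

### The job

Close the tube incubator: from behind, slowly push its open lid forward past upright until its own weight takes it, let it swing down on its own without carrying it, and then press gently on the orange thumb pad until the lid snaps into the front catch and stays fully down. The lid cracks if forced, so feel for the snap and stop there, and leave the jar, the timer and the tape roll beside it where they are.

Things in the scene. Friction and masses are not known exactly. Their poses are not given: they have to be found in the camera images.
- incubator: tube incubator, fixed to the bench: pale grey open case 170 (x) x 200 (y) x 86 mm high with a blue stripe along the front, holding an aluminium block and small capped tubes. Origin: centre of the underside, on the bench. x points from the front (catch) to the back (hinge), y along the hinge, z up.
- lid (a joint): opening angle of the lid: 0 = level, 1.57 = upright, 1.95 = stop, leaning back away from the front. Stiff damped hinge (friction 0.13 N m, damping 0.13 N m s/rad, lid 0.4 to 0.6 kg): pushed slowly, the lid leaves the finger only 0.3 to 0.65 rad past upright, swings down in under 2 s and rests ajar at 0.045 to 0.09. Snapped in: -0.08 to 0.025.
- lid_hinge (a point): point on the hinge axis, mid-width: 80 mm behind the incubator's origin, 100 mm above the bench. Turns with the lid, which reaches 166 mm along its own -x from here, is 200 mm wide (y) and 8 mm thick: underside in the plane of the axis, outer face along its own +z (up when shut, backward when open).
- lid_edge (a point): middle of the lid's free edge, on the outer (top) face: 166 mm from the hinge. A steel bar sticks out 9 mm beyond the edge here, on the underside.
- lid_pad (a point): centre of the orange thumb pad's surface, pad 32 mm wide, 2 mm high, on the lid's outer (top) face, mid-width, 135 mm from the hinge; z out of it. Press here. Below the ajar lid are two sprung rubber pins, then a snap catch whose height is set differently (+-8 mm) on each unit: resistance grows to 7 to 14 N, falls to near zero as it snaps over, and about 7.5 mm below first touch the lid lands on a hard stop.
- jar_small: small screw jar with a white lid, 44 mm wide, 50 mm high; origin: centre of its underside. Leave it alone.
- timer: white bench timer, 62 x 66 x 18 mm; origin: centre of its underside. Leave it alone.
- tape_roll: roll of cream tape lying flat, 68 mm across, 18 mm high; origin: centre of its underside. Leave it alone.
- nose (a joint): how far (m) the steel nose of the front catch is pushed outward against its spring (about 7 N): 0 when free, 0.003 as the lid's bar passes its middle, 0.0015 to 0.0024 when the lid is snapped in below it and held.

How it is judged:
By the outcome, as a careful person would: the job done as asked, in the order asked, and still so for the second after the job is handed in, with the robot touching nothing.
It also fails if it takes over 72 s, if anything falls off the work surface, if the arm or the gripper's body presses on something with over 40 N, if the wrist force passes 120 N, or if a joint passes its speed limit or range.

### The arm

A 6-joint arm with a two-finger parallel gripper is mounted at the origin on a cart in front of the work surface, level with it; the furniture and walls round the work are solid. World frame = base frame: x ahead of the robot, y to its left, z up, the work surface at z = 0. Lengths are in m, angles in rad, forces in N, time in s.
With the tool pointing down it reaches from about 0.25 to 0.775 m from the base axis. Payload 4 kg.
Tool frame: the origin (TCP) lies midway between the tips of the shut fingers; the grasp point (between the pads) lies 19 mm behind it; z points along the fingers, y is the direction in which the jaws open and shut (so a half turn about z gives the same grasp; the last joint's range is limited). The gripper opens to 94 mm and grips with 3 to 60 N. Pads are 16 mm wide; open, the fingers measure 119 mm over their backs; the gripper's body (75 mm by 177 mm) begins 78 mm behind the grasp point.
Start: joints at [-1.438, 0.087, 1.371, -0, 1.684, -0.103], TCP at [0.128, -0.535, 0.206] pointing down, gripper open.
Joint ranges: [-3.1, 3.1], [-0.76, 2.03], [0.27, 2.55], [-1.08, 4.22], [0.17, 2.65], [-2.57, 2.57]. Speed limits (rad/s): [2.79, 2.79, 3.14, 3.14, 3.14, 3.14].

### API

Orientations are given as [roll, pitch, yaw] about the fixed x, y, z axes, in that order (R = Rz(yaw) Ry(pitch) Rx(roll)).
In Python, from station import ctrl gives the robot as it stands.
- The arm moves only by the tool arm_command, never from a script. Its argument "moves" is a list of rows, each an object with "translation": the shift along the tool's x, y, z in units of 60 mm (1.0 is 60 mm), a list of three; "twist": the turn about the tool's z in units of 6 degrees (1.0 is 6 degrees). A call has 1 to 5 rows; each row is the pose to reach, as a shift and turn from the pose commanded when the call began, along the tool's axes at that moment; what a row does not reach only later rows make up. A row lasts 1/8 s, in which the tool goes at most 62.5 mm and 10.7 degrees, less where a joint would pass 70% of its speed; a pose out of reach is approached as far as the arm can. A call with a gripper value outside its range is refused whole. "claw" is the closure, from -1 (fully open) to 1 (shut), set as the call begins (left out, the last holds). The fingers move at their own pace and stop on an object; the grip force is fixed at half the most. Time passes only in rows, so rows that repeat a pose let the fingers close. It gives the time, the measured TCP pose, the force and the opening at its end, in the units of the state.
- ctrl.get_state(): the state, without advancing time (a new reading comes with each control period).
- ctrl.snapshot(name): name is "scene" or "side" or "wrist"; returns (picture, depth): 480x640x3 uint8, blue, green, red; 480x640 float32, m along the optical axis (not along the pixel's ray), 0 where there is no reading.
- ctrl.calibration(name): a dict with "fx", "fy", "cx", "cy" (pixels), "R" (3x3) and "t" (3): a world point X has camera coordinates R X + t; the wrist camera has in their place "tool_from_camera" (4x4, takes a point from camera to tool coordinates, whose origin is the TCP and whose axes are the flange's). Camera axes: x right, y down, z forward; pixel columns grow to the right and rows downward; lengths in m; the calibration is good to about 2 mm. A picture is of the moment at which its call begins: read the wrist's pose just before it. calibration takes no time and is no camera call.
- ctrl.close_job(): hands the job in, once; it reports no verdict.
Trained networks look in the newest picture that a camera, given by its name, has taken for a name from the list of things; names that differ only in an ending like _2 or _b are one class to them, and where a whole thing is asked for, a point or a joint stands for the part that bears it (a point fixed in the world has none). Each returns a list of dicts, best first, with "conf" (0 to 1); they miss things now and then, are a little off and sometimes report something else, mostly with a low value. They report only what shows in the picture. A call takes as long as a camera call.
- ctrl.search_frame(camera, target): "rect" ([left, top, right, bottom] in pixels, round what is visible of it).
- ctrl.silhouettes(camera, target): "region" (480x640 bool, what is visible of it) and "rect" ([left, top, right, bottom] in pixels, round what is visible of it).
The state is a dict: "clock": time; "qpos": joint angles; "joint_vel": joint speeds; "joint_torque": joint torques, N m; "eef_pos": TCP position; "eef_rot": TCP orientation; "contact_force": force on the tool from outside, world axes, zero at the start; "torque": the same for the moment, N m; "finger_gap": finger opening in m.
Only numpy, scipy, OpenCV 4.12 (cv2) and the standard library are available. Lean on these libraries where they do the work, as an engineer would, in place of code of your own. Each camera call takes 0.05 s, during which the arm holds its last target. There are 200 camera calls.

## Working session

There is one attempt and no reset: what is moved stays moved. The work goes in short steps, Python scripts to look and compute and a tool call to move; the robot and the scene stay as the last step left them, time stands still between calls to the robot, and variables do not carry over. Pictures are saved under pics/ and viewed, about 8 in all and at most 12, crops included, and the job is handed in when it is done.

Besides the shell and the picture viewer there is one more tool, called as a command line: name --argument value ..., lists and objects as JSON in quotes. arm_command: Moves the arm, as the interface text tells. Its arguments: {"type":"object","properties":{"moves":{"type":"array","items":{"type":"object","properties":{"translation":{"type":"array","items":{"type":"number"}},"twist":{"type":"number"}}}},"claw":{"type":"number"}},"required":["moves"]}

```bash
mkdir -p pics; ls
cat > h.py <<'E'
import numpy as np,cv2
from station import ctrl
def pts(cam,depth,mask=None):
    c=ctrl.calibration(cam); v,u=np.nonzero((depth>0)&(mask if mask is not None else True)); z=depth[v,u]
    p=np.c_[(u-c['cx'])/c['fx']*z,(v-c['cy'])/c['fy']*z,z]
    return (p-np.array(c['t']).ravel())@np.array(c['R']),u,v
E
python3 - <<'E'
from h import *
print(ctrl.get_state())
for cam in('scene','side'):
    im,d=ctrl.snapshot(cam); cv2.imwrite(f'pics/{cam}0.png',im); np.save(f'{cam}0.npy',d)
    for n in('incubator','lid','lid_pad','jar_small','timer','tape_roll'):
        r=ctrl.silhouettes(cam,n)
        if r:
            m=r[0]['region'];P,_,_=pts(cam,d,m)
            np.save(f'{cam}_{n}.npy',P)
            print(cam,n,round(r[0]['conf'],2),np.round(r[0]['rect']),np.round(np.median(P,0),3),np.round(np.percentile(P,[2,98],axis=0),3).tolist())
    print(cam, np.round(-np.array(ctrl.calibration(cam)['R']).T@np.array(ctrl.calibration(cam)['t']).ravel(),2))
E
```

```text
pics
{'clock': 0.0, 'qpos': array([-1.43810923e+00,  8.79672019e-02,  1.37223267e+00,  2.78767821e-05,
        1.68361486e+00, -1.03089836e-01]), 'joint_vel': array([-0.00020795, -0.00021213, -0.00133213, -0.00030521, -0.00060934,
        0.0006599 ]), 'joint_torque': array([-1.28433621e-03, -3.40184999e+01, -3.02427113e+01,  7.16182007e-02,
        3.29568679e-02, -1.48833078e-04]), 'eef_pos': array([ 0.12841673, -0.53423468,  0.20430848]), 'eef_rot': array([-3.13938522e+00, -2.56228206e-04,  2.35779754e-01]), 'contact_force': array([-0.19660269, -0.16027956,  0.36771365]), 'torque': array([-0.01440461,  0.00179246, -0.04412994]), 'finger_gap': 0.0939931429976823}
scene incubator 0.78 [311. 146. 416. 294.] [ 0.548 -0.079  0.085] [[0.387, -0.184, 0.017], [0.611, 0.045, 0.263]]
scene lid 0.56 [310. 143. 388. 224.] [ 0.58  -0.096  0.19 ] [[0.541, -0.191, 0.102], [0.617, -0.007, 0.266]]
scene lid_pad 0.79 [310. 146. 385. 226.] [ 0.58  -0.096  0.189] [[0.541, -0.192, 0.1], [0.618, -0.007, 0.266]]
scene jar_small 0.62 [310. 146. 387. 224.] [ 0.58  -0.096  0.19 ] [[0.541, -0.189, 0.102], [0.616, -0.007, 0.266]]
scene timer 0.55 [407. 183. 435. 202.] [ 0.516 -0.373  0.016] [[0.486, -0.406, 0.001], [0.55, -0.345, 0.022]]
scene tape_roll 0.81 [201. 361. 236. 392.] [0.503 0.407 0.018] [[0.472, 0.376, 0.002], [0.537, 0.438, 0.022]]
scene [0.06 0.58 1.  ]
side incubator 0.89 [281. 187. 362. 316.] [ 0.497 -0.11   0.066] [[0.386, -0.191, 0.015], [0.6, 0.039, 0.265]]
side lid 0.61 [347. 184. 361. 283.] [ 0.569 -0.123  0.193] [[0.536, -0.196, 0.049], [0.702, 0.169, 0.269]]
side lid_pad 0.59 [347. 183. 362. 281.] [ 0.567 -0.127  0.194] [[0.536, -0.196, 0.105], [0.614, -0.01, 0.27]]
side jar_small 0.59 [395. 273. 410. 301.] [ 0.687 -0.168  0.038] [[0.672, -0.176, 0.004], [0.712, -0.135, 0.055]]
side tape_roll 0.71 [258. 210. 284. 222.] [0.501 0.393 0.019] [[0.472, 0.372, 0.004], [0.532, 0.437, 0.024]]
side [ 0.15 -1.06  0.72]
```

Run:
```python
from h import *
a=cv2.imread('pics/scene0.png');b=cv2.imread('pics/side0.png')
cv2.imwrite('pics/v1.png',np.hstack([cv2.resize(a[120:420,180:480],(400,400)),cv2.resize(b[130:350,230:450],(400,400))]))
P=np.load('scene_lid.npy')
# plane fit
for _ in range(4):
    c=P.mean(0);n=np.linalg.svd(P-c,full_matrices=False)[2][2];r=(P-c)@n;P=P[abs(r)<.005]
print(n,c,r.std())
r=np.arctan2(n[1],n[0]);print('yaw n',r,'tilt',np.arcsin(n[2]))
# points from full clouds: case front/top
for cam in('scene','side'):
    Q=np.load(cam+'_incubator.npy');Q=Q[(Q[:,2]<.09)&(Q[:,2]>.078)]
    h=cv2.minAreaRect(Q[:,:2].astype(np.float32)*1000);print(cam,h)
h=cv2.minAreaRect(P[:,:2].astype(np.float32)*1000)
ax=np.array([-np.sin(r),np.cos(r)]);print('y-range',np.percentile(P[:,:2]@ax,[1,99]))
print(P[P[:,2]>.255].mean(0),P[P[:,2]<.115].mean(0))
```

```text
[-0.9490743   0.30604322  0.07480325] [ 0.58248708 -0.08805566  0.19244074] 0.0015580259226369757
yaw n 2.829655298808037 tilt 0.07487318925040007
scene ((490.8587951660156, -67.63441467285156), (202.20452880859375, 173.93545532226562), 70.20964050292969)
side ((490.5574951171875, -67.66546630859375), (206.9701385498047, 169.0666046142578), 70.86531829833984)
y-range [-1.81196570e-01 -3.59060719e-06]
[ 0.56967578 -0.14522673  0.2623281 ] [ 0.59714589 -0.01953832  0.10865231]
```

View pics/v1.png

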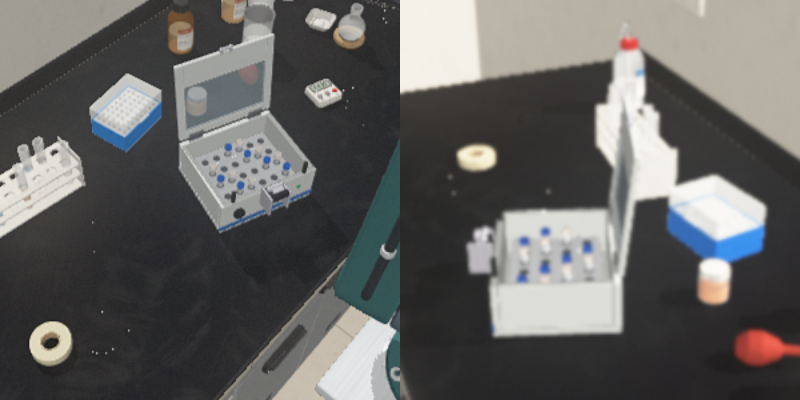

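The lid stands nearly upright at about 1.64 rad, with the incubator at (0.491, -0.068) and yaw about -0.33. The front catch faces the robot, and the jar is behind the lid to the right. Next I'm checking for tall obstacles around the approach.

Run:
```python
from h import *
g={}
for cam in('scene','side'):
    P,u,v=pts(cam,np.load(cam+'0.npy'))
    for p in P[(P[:,2]>.03)&(P[:,2]<.6)&(P[:,0]>.1)&(P[:,0]<.95)&(abs(P[:,1]+.15)<.45)]:
        k=(int(p[0]//.05),int(p[1]//.05)); g.setdefault(k,[]).append(p[2])
ys=range(-12,7); print('x\\y ',*[f'{y*5:4d}' for y in ys])
for x in range(2,19): print(f'{x*5:4d}',*[f'{int(np.percentile(g[(x,y)],95)*1000):4d}' if len(g.get((x,y),[]))>5 else '   .' for y in ys])
s=ctrl.get_state(); 
yaw=-.33;ex=np.array([np.cos(yaw),np.sin(yaw)]);hinge=np.array([.491,-.068])+.08*ex
t=s['eef_rot'][2];X=np.array([np.cos(t),np.sin(t)]);Y=np.array([np.sin(t),-np.cos(t)])
for a in(.06,.08):
    T=hinge+a*ex;d=T-s['eef_pos'][:2];print('target',T,'units',d@X/.06,d@Y/.06)
print('pad',hinge-.135*ex)
```

```text
x\y   -60  -55  -50  -45  -40  -35  -30  -25  -20  -15  -10   -5    0    5   10   15   20   25   30
  10  587  597  281    .  586  590  598  599  599  599  598  581  594  419    .    .    .    .    .
  15  588  598  596  589  583  549    .    .    .    .  595  314  596  541    .    .    .    .    .
  20    .    .    .    .    .    .    .    .    .    .  595  314  596  493    .    .    .    .    .
  25    .    .    .    .    .    .    .    .    .    .    .    .    .    .    .    .    .    .    .
  30    .    .    .    .    .    .    .    .    .    .    .    .    .    .    .    .    .    .    .
  35    .    .    .    .    .    .    .    .    .  107  102  111    .    .    .    .    .    .    .
  40    .    .    .    .    .    .    .    .   88   88   90  107  108   84    .    .    .    .    .
  45    .    .    .    .    .    .    .    .   88   78   76   77   88   87    .    .    .    .    .
  50    .    .    .    .    .    .    .    .  214  103   77   76   88    .    .    .    .    .    .
  55   97   46    .    .    .    .    .    .  266  265  259  182   88    .    .    .    .    .    .

[... 179 characters left out ...]
    .    .    .    .
  70    .    .    .   92   94   32    .    .   54   54   81   81   81    .   85  132   77  130    .
  75   91  143  119   94   94    .    .    .    .    .  595   82   81    .   87  131  133   79    .
  80  192  188  137  137    .   95  133    .    .    .  597   82   81    .    .    .    .    .    .
  85    .    .  138  138    .   99  138   91    .    .  595    .    .    .    .    .    .    .    .
  90    .    .    .    .    .    .    .    .    .    .  586    .    .    .    .    .    .    .    .
target [ 0.62344593 -0.11336602] units 9.66206009328351 -4.90226208693308
target [ 0.64236677 -0.11984688] units 9.943447030784826 -4.723565409530442
pad [ 0.43896767 -0.05017763]
```

arm_command --moves '[{"translation": [0, 0, -0.9], "twist": 0}, {"translation": [0.3, 0, -1.8], "twist": 0}, {"translation": [0.9, -0.2, -2.5], "twist": 1}, {"translation": [1.8, -0.5, -2.8], "twist": 2}, {"translation": [2.7, -0.9, -2.9], "twist": 3}]' --claw 1

```text
clock: 1.32
eef_pos: [0.2746, -0.4442, 0.3813]
eef_rot: [3.139, -0.002, -0.083]
contact_force: [-0.1, -0.7, -0.6]
finger_gap: 0.0476
```

arm_command --moves '[{"translation": [0.8, -0.5, 0], "twist": 1}, {"translation": [1.6, -1.0, 0], "twist": 2}, {"translation": [2.4, -1.6, 0], "twist": 2.4}, {"translation": [3.2, -2.2, 0], "twist": 2.4}, {"translation": [4.0, -2.8, 0], "twist": 2.4}]'

```text
clock: 1.95
eef_pos: [0.5273, -0.2945, 0.3796]
eef_rot: [3.141, -0.001, -0.33]
contact_force: [0.8, -0.5, 0.2]
finger_gap: 0.0009
```

arm_command --moves '[{"translation": [0.4, -0.8, 0]}, {"translation": [0.65, -1.6, 0]}, {"translation": [0.65, -2.4, 0]}, {"translation": [0.65, -3.1, 0]}, {"translation": [0.65, -3.35, 0]}]'

```text
invalid input at $.moves[0]: expected keys translation, twist
```

arm_command --moves '[{"translation": [0, 0, 0.8]}, {"translation": [0, 0, 1.5]}, {"translation": [0, 0, 1.7]}]'

```text
invalid input at $.moves[0]: expected keys translation, twist
```

```bash
cat >> h.py <<'E'
yaw=-.33;ex=np.array([np.cos(yaw),np.sin(yaw)]);ey=np.array([-ex[1],ex[0]]);hinge=np.array([.491,-.068])+.08*ex
def lid(cam='scene',name=None,show=True):
    im,d=ctrl.snapshot(cam); s=ctrl.get_state()
    P,u,v=pts(cam,d); a=(P[:,:2]-hinge)@ex; b=(P[:,:2]-hinge)@ey
    t=s['eef_pos'][:2]-hinge
    print('t',round(s['clock'],2),'tool x,y,z',np.round([t@ex,t@ey,s['eef_pos'][2]],4),'F',np.round(s['contact_force'],1))
    for lo,hi in((-.09,-.05),(.05,.09)):  # ends of the lid
        m=(b>lo)&(b<hi)&(P[:,2]>.11)&(a>-.18)&(a<.06)
        if m.sum()>10: 
            ang=np.arctan2(P[m,2]-.1,-a[m]); print(' lid side',lo,m.sum(),'ang',np.round(np.percentile(ang,[10,50,90]),3),'zmax',round(np.percentile(P[m,2],98),3))
    if name: cv2.imwrite(f'pics/{name}.png',im)
    return im,d
E
python3 - <<'E'
from h import *
a,_=lid('scene');b,_=lid('side')
cv2.imwrite('pics/v2.png',np.hstack([cv2.resize(a[80:320,230:470],(400,400)),cv2.resize(b[80:330,200:450],(400,400))]))
E
```

```text
t 2.0 tool x,y,z [ 0.0312 -0.196   0.3776] F [-1.5  2.9 -1.4]
 lid side -0.09 744 ang [1.668 1.695 1.739] zmax 0.265
 lid side 0.05 795 ang [1.695 1.721 1.805] zmax 0.265
t 2.05 tool x,y,z [ 0.0293 -0.1992  0.3775] F [ 0.9 -0.9 -0.3]
 lid side -0.09 148 ang [1.531 1.677 1.695] zmax 0.268
 lid side 0.05 162 ang [1.69  1.711 1.756] zmax 0.268
```

View pics/v2.png

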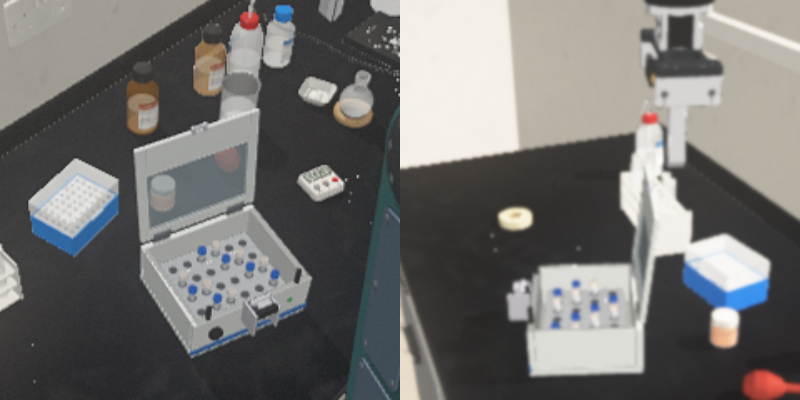

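The moves were refused because each row needs a twist, so the arm hasn't moved. The gripper hangs to the right of the lid, which is untouched. Repeating the moves.

arm_command --moves '[{"translation": [0.4, -0.8, 0], "twist": 0}, {"translation": [0.65, -1.6, 0], "twist": 0}, {"translation": [0.65, -2.4, 0], "twist": 0}, {"translation": [0.65, -3.1, 0], "twist": 0}, {"translation": [0.65, -3.3, 0], "twist": 0}]'

```text
clock: 2.68
eef_pos: [0.627, -0.1194, 0.3796]
eef_rot: [3.141, -0.0, -0.327]
contact_force: [-0.5, -0.5, 0.2]
finger_gap: 0.0006
```

arm_command --moves '[{"translation": [0, 0, 0.8], "twist": 0}, {"translation": [0, 0, 1.5], "twist": 0}, {"translation": [0, 0, 2.2], "twist": 0}, {"translation": [0, 0, 2.9], "twist": 0}, {"translation": [0, 0, 3.0], "twist": 0}]'

```text
clock: 3.3
eef_pos: [0.6242, -0.1221, 0.1952]
eef_rot: [3.14, 0.008, -0.332]
contact_force: [0.9, -0.4, 0.1]
finger_gap: 0.0002
```

Run:
```python
from h import *
a,_=lid('scene');b,_=lid('side')
cv2.imwrite('pics/v3.png',np.hstack([cv2.resize(a[80:320,230:470],(400,400)),cv2.resize(b[80:330,200:450],(400,400))]))
```

```text
t 3.35 tool x,y,z [ 0.0646 -0.0076  0.1972] F [-0.  -1.1 -0.7]
 lid side -0.09 2593 ang [1.425 1.612 1.738] zmax 0.584
 lid side 0.05 1285 ang [1.678 1.719 1.8  ] zmax 0.57
t 3.4 tool x,y,z [ 0.0656 -0.0073  0.1996] F [-0.3  0.   0.5]
 lid side -0.09 5328 ang [1.238 1.475 1.678] zmax 0.584
 lid side 0.05 273 ang [1.692 1.721 1.767] zmax 0.341
```

View pics/v3.png

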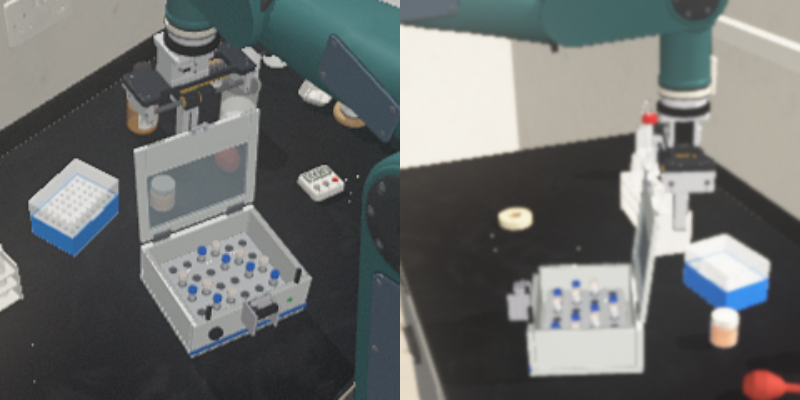

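arm_command --moves '[{"translation": [-0.12, -0.1, 0], "twist": 0}, {"translation": [-0.24, -0.12, 0], "twist": 0}, {"translation": [-0.34, -0.12, 0], "twist": 0}, {"translation": [-0.42, -0.12, 0], "twist": 0}, {"translation": [-0.48, -0.12, 0], "twist": 0}]'

```text
clock: 4.03
eef_pos: [0.6017, -0.1048, 0.1997]
eef_rot: [3.141, -0.001, -0.33]
contact_force: [2.4, -0.7, 0.9]
finger_gap: 0.0008
```

arm_command --moves '[{"translation": [-0.05, 0, 0], "twist": 0}, {"translation": [-0.1, 0, 0], "twist": 0}, {"translation": [-0.15, 0, 0], "twist": 0}, {"translation": [-0.2, 0, 0], "twist": 0}, {"translation": [-0.25, 0, 0], "twist": 0}]'

```text
clock: 4.65
eef_pos: [0.5875, -0.1, 0.1994]
eef_rot: [3.141, 0.0, -0.33]
contact_force: [1.1, -0.4, 0.5]
finger_gap: 0.0008
```

arm_command --moves '[{"translation": [-0.05, 0, 0], "twist": 0}, {"translation": [-0.1, 0, 0], "twist": 0}, {"translation": [-0.15, 0, 0], "twist": 0}, {"translation": [-0.2, 0, 0], "twist": 0}, {"translation": [-0.25, 0, 0], "twist": 0}]'

```text
clock: 5.28
eef_pos: [0.5733, -0.095, 0.1994]
eef_rot: [-3.142, 0.0, -0.33]
contact_force: [1.2, 0.2, 0.6]
finger_gap: 0.0003
```

Run:
```python
from h import *
lid('scene');lid('side')
```

```text
t 5.33 tool x,y,z [0.0062 0.0011 0.1994] F [-0.1 -0.5  0.1]
 lid side -0.09 1585 ang [1.27  1.472 1.618] zmax 0.59
 lid side 0.05 3112 ang [1.411 1.51  1.628] zmax 0.59
t 5.38 tool x,y,z [0.0063 0.001  0.1993] F [-0.1 -0.   1. ]
 lid side -0.09 5549 ang [1.242 1.46  1.636] zmax 0.588
 lid side 0.05 134 ang [1.438 1.476 1.525] zmax 0.594
```

arm_command --moves '[{"translation": [-0.05, 0, 0], "twist": 0}, {"translation": [-0.1, 0, 0], "twist": 0}, {"translation": [-0.15, 0, 0.01], "twist": 0}, {"translation": [-0.2, 0, 0.02], "twist": 0}, {"translation": [-0.25, 0, 0.03], "twist": 0}]'

```text
clock: 6.0
eef_pos: [0.5591, -0.0902, 0.1978]
eef_rot: [3.142, -0.0, -0.33]
contact_force: [0.7, 0.8, 0.9]
finger_gap: -0.0
```

Run:
```python
from h import *
lid('side')
```

```text
t 6.05 tool x,y,z [-0.0088  0.001   0.1977] F [-0.7 -0.7  0.5]
 lid side -0.09 5385 ang [1.232 1.426 1.598] zmax 0.587
 lid side 0.05 198 ang [1.375 1.417 1.665] zmax 0.592
```

arm_command --moves '[{"translation": [-0.05, 0, 0.01], "twist": 0}, {"translation": [-0.1, 0, 0.02], "twist": 0}, {"translation": [-0.15, 0, 0.03], "twist": 0}, {"translation": [-0.2, 0, 0.05], "twist": 0}, {"translation": [-0.25, 0, 0.07], "twist": 0}]'

```text
clock: 6.68
eef_pos: [0.5448, -0.0855, 0.1933]
eef_rot: [3.141, 0.0, -0.33]
contact_force: [0.2, 0.3, 0.0]
finger_gap: 0.0003
```

Run:
```python
from h import *
lid('side')
```

```text
t 6.72 tool x,y,z [-0.0239  0.0009  0.1931] F [-0.5 -1.2 -0.1]
 lid side -0.09 5166 ang [1.216 1.394 1.561] zmax 0.583
 lid side 0.05 263 ang [1.214 1.336 1.606] zmax 0.588
```

```bash
sed -i 's/(P\[:,2\]>.11)/(P[:,2]>.125)\&(P[:,2]<.27)/' h.py
python3 - <<'E'
from h import *
lid('scene');lid('side')
E
```

```text
t 6.78 tool x,y,z [-0.0237  0.0009  0.1932] F [-1.   0.2 -0.3]
 lid side -0.09 274 ang [1.139 1.157 1.184] zmax 0.255
 lid side 0.05 282 ang [1.158 1.179 1.231] zmax 0.255
t 6.83 tool x,y,z [-0.0235  0.0009  0.1932] F [ 0.1 -0.3  0.7]
 lid side -0.09 184 ang [1.175 1.195 1.264] zmax 0.257
 lid side 0.05 128 ang [1.189 1.217 1.369] zmax 0.256
```

arm_command --moves '[{"translation": [-0.04, 0, 0.02], "twist": 0}, {"translation": [-0.08, 0, 0.04], "twist": 0}, {"translation": [-0.12, 0, 0.06], "twist": 0}]'

```text
clock: 7.2
eef_pos: [0.5381, -0.0831, 0.1897]
eef_rot: [3.141, 0.0, -0.33]
contact_force: [-0.6, -0.4, 0.0]
finger_gap: 0.0004
```

Run:
```python
from h import *
lid('scene');lid('side')
```

```text
t 7.25 tool x,y,z [-0.0309  0.001   0.1896] F [-0.1 -0.1  0.1]
 lid side -0.09 196 ang [1.053 1.071 1.095] zmax 0.249
 lid side 0.05 197 ang [1.07  1.093 1.138] zmax 0.249
t 7.3 tool x,y,z [-0.0307  0.001   0.1897] F [-0.7 -0.4 -0.1]
 lid side -0.09 232 ang [1.085 1.1   1.179] zmax 0.249
 lid side 0.05 165 ang [1.099 1.119 1.27 ] zmax 0.251
```

Tracking is good at about 1.09 rad. Continuing in small steps.

arm_command --moves '[{"translation": [-0.04, 0, 0.02], "twist": 0}, {"translation": [-0.08, 0, 0.04], "twist": 0}]'

```text
clock: 7.55
eef_pos: [0.5336, -0.0816, 0.1874]
eef_rot: [3.141, 0.0, -0.33]
contact_force: [0.3, -1.0, 0.4]
finger_gap: 0.0005
```

Run:
```python
from h import *
lid('scene');lid('scene')
```

```text
t 7.6 tool x,y,z [-0.0356  0.001   0.1872] F [-0.5 -0.9  0.5]
 lid side -0.09 66 ang [0.893 0.914 0.949] zmax 0.236
 lid side 0.05 68 ang [0.903 0.926 0.948] zmax 0.236
t 7.65 tool x,y,z [-0.0354  0.001   0.1873] F [ 1.4  0.4 -0.5]
 lid side -0.09 104 ang [0.857 0.894 0.966] zmax 0.231
 lid side 0.05 98 ang [0.868 0.899 0.975] zmax 0.231
```

arm_command --moves '[{"translation": [-0.04, 0, 0.02], "twist": 0}, {"translation": [-0.08, 0, 0.04], "twist": 0}]'

```text
clock: 7.9
eef_pos: [0.5291, -0.08, 0.185]
eef_rot: [3.142, -0.0, -0.33]
contact_force: [-0.3, -0.7, -0.5]
finger_gap: 0.0005
```

Run:
```python
from h import *
lid('scene');lid('scene')
```

```text
t 7.95 tool x,y,z [-0.0404  0.001   0.1848] F [ 0.1 -0.1  0.2]
 lid side -0.09 377 ang [0.557 0.578 0.633] zmax 0.189
 lid side 0.05 393 ang [0.563 0.59  0.659] zmax 0.19
t 8.0 tool x,y,z [-0.0402  0.001   0.1849] F [0.1 0.1 0.5]
 lid side -0.09 408 ang [0.483 0.503 0.552] zmax 0.178
 lid side 0.05 437 ang [0.492 0.514 0.577] zmax 0.178
```

The lid left the finger at about 1.0 rad and is falling on its own, so I hold still and let it settle.

arm_command --moves '[{"translation": [0, 0, 0], "twist": 0}, {"translation": [0, 0, 0], "twist": 0}, {"translation": [0, 0, 0], "twist": 0}, {"translation": [0, 0, 0], "twist": 0}, {"translation": [0, 0, 0], "twist": 0}]'

```text
clock: 8.62
eef_pos: [0.5292, -0.0801, 0.1851]
eef_rot: [3.142, -0.0, -0.33]
contact_force: [0.1, 0.7, 0.1]
finger_gap: 0.0004
```

arm_command --moves '[{"translation": [0, 0, -0.2], "twist": 0}, {"translation": [0, 0, -0.4], "twist": 0}, {"translation": [0, 0, -0.6], "twist": 0}, {"translation": [0, 0, -0.8], "twist": 0}, {"translation": [0, 0, -1], "twist": 0}]'

```text
clock: 9.25
eef_pos: [0.5293, -0.0801, 0.2461]
eef_rot: [3.142, -0.001, -0.33]
contact_force: [0.1, 0.2, 0.1]
finger_gap: 0.0004
```

Run:
```python
from h import *
from scipy.optimize import least_squares
for cam in('scene','side'):
    im,d=ctrl.snapshot(cam)
    P,u,v=pts(cam,d); a=(P[:,:2]-hinge)@ex; b=(P[:,:2]-hinge)@ey
    m=(a<-.01)&(a>-.16)&(abs(b)<.095)&(P[:,2]<.15)&(P[:,2]>.09)
    k=np.polyfit(-a[m],P[m,2],1);print(cam,m.sum(),'slope',k)
    hsv=cv2.cvtColor(im,cv2.COLOR_BGR2HSV)[v,u]; o=(hsv[:,0]>4)&(hsv[:,0]<22)&(hsv[:,1]>130)&(abs(b)<.1)&(a>-.2)&(a<.02)&(P[:,2]>.09)&(P[:,2]<.15)
    print('orange',o.sum(),np.median(a[o]) if o.any() else '',np.median(b[o]) if o.any() else '',np.median(P[o,2]) if o.any() else '')
    cv2.imwrite(f'pics/{cam}4.png',im)
a=cv2.imread('pics/scene4.png');b=cv2.imread('pics/side4.png')
cv2.imwrite('pics/v4.png',np.hstack([cv2.resize(a[120:320,270:470],(400,400)),cv2.resize(b[130:330,230:430],(400,400))]))
print(ctrl.get_state()['clock'])
```

```text
scene 3430 slope [0.0835084  0.10657608]
orange 91 -0.13522042005882204 0.002195310019901077 0.1200342746779812
side 2340 slope [0.08165685 0.10874148]
orange 37 -0.13431314314736587 0.0021508221538843932 0.12221955638854977
9.35
```

View pics/v4.png

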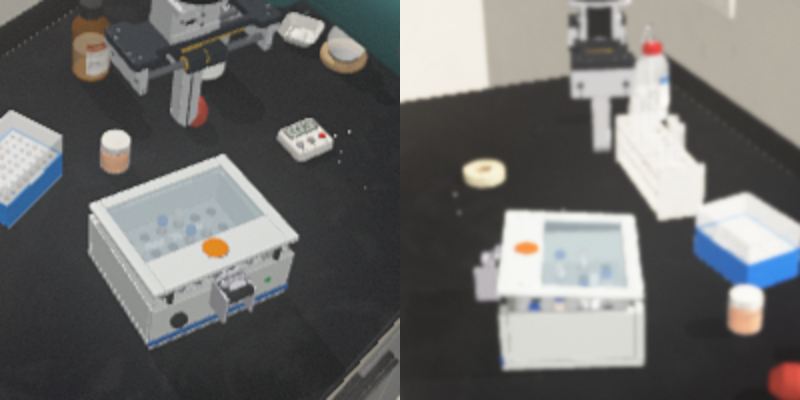

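The lid rests ajar at about 0.08 rad. The orange pad is at x' = -0.135, y' = 0.002, z ≈ 0.121, which agrees with the given geometry. Moving over it.

arm_command --moves '[{"translation": [-0.5, 0, 0], "twist": 0}, {"translation": [-1.1, 0, 0], "twist": 0}, {"translation": [-1.57, -0.02, 0], "twist": 0}, {"translation": [-1.57, -0.02, 0.4], "twist": 0}, {"translation": [-1.57, -0.02, 0.8], "twist": 0}]'

```text
clock: 9.98
eef_pos: [0.4402, -0.0483, 0.1967]
eef_rot: [-3.142, -0.001, -0.33]
contact_force: [-0.3, 0.3, -0.2]
finger_gap: 0.0006
```

arm_command --moves '[{"translation": [0, 0, 0.4], "twist": 0}, {"translation": [0, 0, 0.7], "twist": 0}, {"translation": [0, 0, 0.9], "twist": 0}, {"translation": [0, 0, 1.0], "twist": 0}, {"translation": [0, 0, 1.0], "twist": 0}]'

```text
clock: 10.6
eef_pos: [0.4406, -0.0484, 0.1371]
eef_rot: [3.141, -0.0, -0.33]
contact_force: [0.7, -0.3, 0.0]
finger_gap: 0.0005
```

Run:
```python
from h import *
s=ctrl.get_state();t=s['eef_pos'][:2]-hinge;print(t@ex,t@ey,s['eef_pos'],s['contact_force'])
```

```text
-0.1340500779402028 0.0021578860984305336 [ 0.44056559 -0.048444    0.13708629] [ 0.72281445 -0.29795527  0.04964486]
```

arm_command --moves '[{"translation": [0, 0, 0.06], "twist": 0}, {"translation": [0, 0, 0.11], "twist": 0}, {"translation": [0, 0, 0.16], "twist": 0}, {"translation": [0, 0, 0.2], "twist": 0}, {"translation": [0, 0, 0.2], "twist": 0}]'

```text
clock: 11.22
eef_pos: [0.4403, -0.0484, 0.1248]
eef_rot: [3.141, 0.0, -0.33]
contact_force: [0.2, 1.0, -0.3]
finger_gap: 0.0003
```

arm_command --moves '[{"translation": [0, 0, 0.02], "twist": 0}, {"translation": [0, 0, 0.04], "twist": 0}]'

```text
clock: 11.48
eef_pos: [0.4406, -0.0485, 0.1227]
eef_rot: [3.141, -0.0, -0.33]
contact_force: [-0.4, 1.0, -0.4]
finger_gap: 0.0005
```

arm_command --moves '[{"translation": [0, 0, 0.02], "twist": 0}, {"translation": [0, 0, 0.03], "twist": 0}]'

```text
clock: 11.72
eef_pos: [0.4404, -0.0484, 0.1208]
eef_rot: [3.141, 0.0, -0.33]
contact_force: [-0.0, 0.2, 0.2]
finger_gap: 0.0007
```

arm_command --moves '[{"translation": [0, 0, 0.02], "twist": 0}, {"translation": [0, 0, 0.02], "twist": 0}]'

```text
clock: 11.98
eef_pos: [0.4405, -0.0484, 0.1198]
eef_rot: [3.142, -0.0, -0.33]
contact_force: [-1.4, -0.3, 0.9]
finger_gap: 0.0004
```

arm_command --moves '[{"translation": [0, 0, 0.015], "twist": 0}, {"translation": [0, 0, 0.015], "twist": 0}]'

```text
clock: 12.22
eef_pos: [0.4404, -0.0484, 0.1189]
eef_rot: [3.142, 0.0, -0.33]
contact_force: [-2.1, 0.6, 1.6]
finger_gap: 0.0001
```

arm_command --moves '[{"translation": [0, 0, 0.015], "twist": 0}, {"translation": [0, 0, 0.015], "twist": 0}]'

```text
clock: 12.48
eef_pos: [0.4404, -0.0484, 0.1186]
eef_rot: [3.142, -0.0, -0.33]
contact_force: [-1.9, 1.0, 5.4]
finger_gap: 0.0006
```

arm_command --moves '[{"translation": [0, 0, 0.015], "twist": 0}, {"translation": [0, 0, 0.015], "twist": 0}]'

```text
clock: 12.72
eef_pos: [0.4405, -0.0484, 0.1185]
eef_rot: [3.142, -0.001, -0.33]
contact_force: [-3.1, 0.7, 8.2]
finger_gap: 0.0004
```

arm_command --moves '[{"translation": [0, 0, 0.008], "twist": 0}, {"translation": [0, 0, 0.008], "twist": 0}]'

```text
clock: 12.98
eef_pos: [0.4404, -0.0484, 0.1184]
eef_rot: [3.142, -0.001, -0.33]
contact_force: [-4.9, 0.4, 10.1]
finger_gap: 0.0004
```

arm_command --moves '[{"translation": [0, 0, 0.008], "twist": 0}, {"translation": [0, 0, 0.008], "twist": 0}]'

```text
clock: 13.22
eef_pos: [0.4404, -0.0484, 0.1179]
eef_rot: [3.141, -0.001, -0.33]
contact_force: [-4.8, 1.9, 9.1]
finger_gap: 0.0003
```

arm_command --moves '[{"translation": [0, 0, 0.008], "twist": 0}, {"translation": [0, 0, 0.008], "twist": 0}]'

```text
clock: 13.48
eef_pos: [0.4402, -0.0483, 0.1168]
eef_rot: [3.142, 0.0, -0.33]
contact_force: [-3.8, 0.3, 7.5]
finger_gap: 0.0007
```

arm_command --moves '[{"translation": [0, 0, 0.008], "twist": 0}, {"translation": [0, 0, 0.008], "twist": 0}]'

```text
clock: 13.72
eef_pos: [0.4401, -0.0482, 0.1158]
eef_rot: [3.142, 0.001, -0.33]
contact_force: [-3.6, 0.3, 6.5]
finger_gap: 0.0007
```

Run:
```python
from h import *
for i in range(3):
    im,d=ctrl.snapshot(('side','scene','side')[i]); s=ctrl.get_state(); print(s['eef_pos'],s['contact_force'])
    cam=('side','scene','side')[i];P,u,v=pts(cam,d); a=(P[:,:2]-hinge)@ex; b=(P[:,:2]-hinge)@ey
    m=(a<-.01)&(a>-.16)&(abs(b)<.095)&(abs(b)>.03)&(P[:,2]<.15)&(P[:,2]>.09)
    print(cam,m.sum(),np.polyfit(-a[m],P[m,2],1))
```

```text
[ 0.44008492 -0.04824158  0.11574831] [-3.3067786   0.89750947  6.05035446]
side 1523 [0.04922456 0.10864583]
[ 0.44009511 -0.0482593   0.11573766] [-2.79502758  1.13567152  4.9938637 ]
scene 1735 [0.05202596 0.10648668]
[ 0.44009269 -0.04825898  0.11570449] [-4.03069902  0.38926831  4.42516758]
side 1514 [0.04547777 0.10902351]
```

Past the peak of about 11 N, the force is now falling. Continuing gently.

arm_command --moves '[{"translation": [0, 0, 0.008], "twist": 0}, {"translation": [0, 0, 0.008], "twist": 0}]'

```text
clock: 14.12
eef_pos: [0.44, -0.0483, 0.1148]
eef_rot: [3.141, 0.001, -0.33]
contact_force: [-3.5, 1.1, 3.3]
finger_gap: 0.0002
```

arm_command --moves '[{"translation": [0, 0, 0.008], "twist": 0}, {"translation": [0, 0, 0.008], "twist": 0}]'

```text
clock: 14.38
eef_pos: [0.4404, -0.0484, 0.1138]
eef_rot: [3.142, 0.0, -0.33]
contact_force: [-1.4, 0.6, 2.6]
finger_gap: 0.0002
```

arm_command --moves '[{"translation": [0, 0, 0.008], "twist": 0}, {"translation": [0, 0, 0.008], "twist": 0}]'

```text
clock: 14.62
eef_pos: [0.4407, -0.0485, 0.1133]
eef_rot: [3.142, -0.0, -0.33]
contact_force: [-0.7, 0.3, 1.4]
finger_gap: 0.0004
```

```bash
cat >> h.py <<'E'
def slope():
    for cam in('side','scene'):
        im,d=ctrl.snapshot(cam); s=ctrl.get_state(); print(s['clock'],s['eef_pos'],s['contact_force'])
        P,u,v=pts(cam,d); a=(P[:,:2]-hinge)@ex; b=(P[:,:2]-hinge)@ey
        m=(a<-.01)&(a>-.16)&(abs(b)<.095)&(abs(b)>.03)&(P[:,2]<.15)&(P[:,2]>.09)
        print(cam,m.sum(),np.polyfit(-a[m],P[m,2],1)); cv2.imwrite(f'pics/{cam}5.png',im)
E
python3 -c "
from h import *
slope()"
```

```text
14.675 [ 0.44078602 -0.04850683  0.11338237] [-0.20111422  0.90235491  0.99519423]
side 1510 [0.03051929 0.10881688]
14.725 [ 0.4407784  -0.04850207  0.11335867] [ 0.11168423  0.85142019 -0.35462024]
scene 1749 [0.03527043 0.10650063]
```

arm_command --moves '[{"translation": [0, 0, 0.008], "twist": 0}, {"translation": [0, 0, 0.008], "twist": 0}]'

```text
clock: 14.98
eef_pos: [0.4408, -0.0485, 0.1132]
eef_rot: [3.142, -0.001, -0.33]
contact_force: [-0.2, -0.2, 1.3]
finger_gap: 0.0
```

arm_command --moves '[{"translation": [0, 0, 0.008], "twist": 0}, {"translation": [0, 0, 0.008], "twist": 0}]'

```text
clock: 15.22
eef_pos: [0.4407, -0.0485, 0.1127]
eef_rot: [3.142, -0.001, -0.33]
contact_force: [0.5, 0.1, 0.5]
finger_gap: 0.0007
```

```bash
python3 -c "
from h import *
slope()"
```

```text
15.275 [ 0.44068223 -0.04850605  0.11263004] [-0.09303994 -0.15427891 -0.01291894]
side 1512 [0.0252052  0.10888612]
15.325 [ 0.44066333 -0.04848256  0.11261972] [ 0.94097943 -0.74779072  0.7708694 ]
scene 1746 [0.02901432 0.10662681]
```

arm_command --moves '[{"translation": [0, 0, 0.008], "twist": 0}, {"translation": [0, 0, 0.008], "twist": 0}]'

```text
clock: 15.58
eef_pos: [0.4403, -0.0483, 0.1119]
eef_rot: [3.141, 0.001, -0.33]
contact_force: [0.0, 0.0, -0.0]
finger_gap: 0.0002
```

arm_command --moves '[{"translation": [0, 0, 0.006], "twist": 0}, {"translation": [0, 0, 0.006], "twist": 0}]'

```text
clock: 15.82
eef_pos: [0.4403, -0.0484, 0.1116]
eef_rot: [3.141, 0.0, -0.33]
contact_force: [1.2, 0.4, -0.1]
finger_gap: 0.0003
```

```bash
python3 -c "
from h import *
slope()"
```

```text
15.875 [ 0.4403753  -0.04839156  0.1116709 ] [ 0.11549285  0.54888094 -0.03678697]
side 1531 [0.01508691 0.1088197 ]
15.925 [ 0.4404088  -0.04839057  0.11171045] [-0.70470242 -0.3076994  -0.73029242]
scene 1752 [0.01696736 0.10662617]
```

The force is zero and the lid reads about 0.016 rad, so it snapped ahead of the finger. I back off to see whether it stays.

arm_command --moves '[{"translation": [0, 0, -0.1], "twist": 0}, {"translation": [0, 0, -0.4], "twist": 0}, {"translation": [0, 0, -0.8], "twist": 0}, {"translation": [0, 0, -1.2], "twist": 0}, {"translation": [0, 0, -1.6], "twist": 0}]'

```text
clock: 16.55
eef_pos: [0.4408, -0.0485, 0.2103]
eef_rot: [-3.141, -0.002, -0.33]
contact_force: [0.0, -0.3, 0.4]
finger_gap: 0.0003
```

Run:
```python
from h import *
slope();slope()
a=cv2.imread('pics/scene5.png');b=cv2.imread('pics/side5.png')
cv2.imwrite('pics/v5.png',np.hstack([cv2.resize(a[160:300,300:440],(400,400)),cv2.resize(b[200:320,260:380],(400,400))]))
```

```text
16.6 [ 0.44255309 -0.04889066  0.21400326] [ 1.0119503  -0.06806256  1.21633586]
side 1634 [0.01701871 0.10864572]
16.65 [ 0.44251874 -0.04888297  0.21240196] [ 0.46626053 -0.06162127  0.39875151]
scene 2257 [0.0172678  0.10657909]
16.7 [ 0.44162769 -0.04867414  0.210298  ] [-0.37060084  0.20785229  0.28326008]
side 1606 [0.01547702 0.10879623]
16.75 [ 0.44083856 -0.04849275  0.20864751] [-0.1223425  -0.6806108  -0.29840147]
scene 2241 [0.019069   0.10634401]
```

View pics/v5.png

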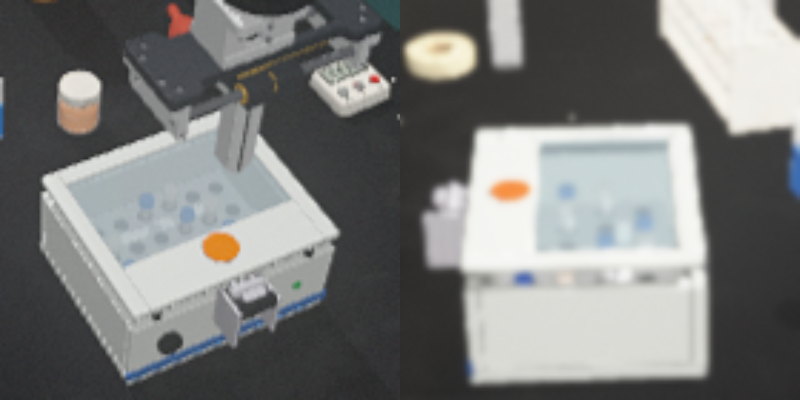

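The lid stays at about 0.017 with nothing touching it. A light confirming touch of a few newtons will show whether it sits on its stop.

arm_command --moves '[{"translation": [0, 0, 0.5], "twist": 0}, {"translation": [0, 0, 1.0], "twist": 0}, {"translation": [0, 0, 1.4], "twist": 0}, {"translation": [0, 0, 1.56], "twist": 0}, {"translation": [0, 0, 1.58], "twist": 0}]'

```text
clock: 17.38
eef_pos: [0.4401, -0.0483, 0.1124]
eef_rot: [3.141, 0.001, -0.33]
contact_force: [-0.4, 0.1, 0.7]
finger_gap: 0.0007
```

arm_command --moves '[{"translation": [0, 0, 0.01], "twist": 0}, {"translation": [0, 0, 0.015], "twist": 0}, {"translation": [0, 0, 0.015], "twist": 0}]'

```text
clock: 17.75
eef_pos: [0.4408, -0.0485, 0.1127]
eef_rot: [-3.142, -0.001, -0.33]
contact_force: [0.4, 0.1, -0.1]
finger_gap: 0.0006
```

arm_command --moves '[{"translation": [0, 0, 0.005], "twist": 0}, {"translation": [0, 0, 0.008], "twist": 0}]'

```text
clock: 18.0
eef_pos: [0.4405, -0.0484, 0.1117]
eef_rot: [3.142, -0.0, -0.33]
contact_force: [0.5, 0.2, 0.7]
finger_gap: 0.0002
```

arm_command --moves '[{"translation": [0, 0, 0.006], "twist": 0}, {"translation": [0, 0, 0.006], "twist": 0}]'

```text
clock: 18.25
eef_pos: [0.4404, -0.0484, 0.1112]
eef_rot: [3.141, 0.0, -0.33]
contact_force: [0.6, -0.4, -0.3]
finger_gap: 0.0004
```

arm_command --moves '[{"translation": [0, 0, 0.006], "twist": 0}, {"translation": [0, 0, 0.006], "twist": 0}]'

```text
clock: 18.5
eef_pos: [0.4405, -0.0484, 0.1111]
eef_rot: [3.142, -0.0, -0.33]
contact_force: [-0.3, 1.2, 0.8]
finger_gap: 0.0004
```

```bash
python3 -c "
from h import *
slope()"
```

```text
18.55 [ 0.44052687 -0.04842267  0.11109351] [-0.62633338  0.55720888  1.63192548]
side 1526 [0.01670712 0.10859713]
18.6 [ 0.44050427 -0.04841885  0.1110403 ] [-0.95575625  0.18554626  1.16560883]
scene 1757 [0.01874498 0.10645942]
```

arm_command --moves '[{"translation": [0, 0, 0.006], "twist": 0}, {"translation": [0, 0, 0.006], "twist": 0}]'

```text
clock: 18.85
eef_pos: [0.4405, -0.0484, 0.111]
eef_rot: [3.142, -0.0, -0.33]
contact_force: [-2.6, 0.3, 4.1]
finger_gap: 0.0005
```

arm_command --moves '[{"translation": [0, 0, 0.004], "twist": 0}, {"translation": [0, 0, 0.004], "twist": 0}]'

```text
clock: 19.1
eef_pos: [0.4405, -0.0484, 0.111]
eef_rot: [3.141, -0.0, -0.33]
contact_force: [-2.8, 0.7, 5.3]
finger_gap: 0.0003
```

The contact is stiff: z no longer moves and the force rises to 5 N. The lid sits on its stop, so I stop pressing and retract.

arm_command --moves '[{"translation": [0, 0, -0.1], "twist": 0}, {"translation": [0, 0, -0.5], "twist": 0}, {"translation": [0, 0, -1.0], "twist": 0}, {"translation": [0, 0, -1.5], "twist": 0}, {"translation": [0, 0, -1.9], "twist": 0}]'

```text
clock: 19.73
eef_pos: [0.4408, -0.0485, 0.2254]
eef_rot: [-3.141, -0.001, -0.33]
contact_force: [-0.4, 0.0, 0.5]
finger_gap: 0.0006
```

arm_command --moves '[{"translation": [0, 0, -0.3], "twist": 0}, {"translation": [0, 0, -0.4], "twist": 0}, {"translation": [0, 0, -0.4], "twist": 0}, {"translation": [0, 0, -0.4], "twist": 0}, {"translation": [0, 0, -0.4], "twist": 0}]'

```text
clock: 20.35
eef_pos: [0.4401, -0.0483, 0.2473]
eef_rot: [3.141, 0.002, -0.33]
contact_force: [-1.1, -0.4, -0.4]
finger_gap: 0.0007
```

Run:
```python
from h import *
slope();slope()
for cam,n in(('side','jar_small'),('scene','timer'),('scene','tape_roll')):
    im,d=ctrl.snapshot(cam)
    r=ctrl.silhouettes(cam,n)
    if r: print(n,np.round(r[0]['rect']),np.round(np.median(pts(cam,d,r[0]['region'])[0],0),3))
```

```text
20.4 [ 0.44018615 -0.04833333  0.24751043] [0.22777216 0.15169943 0.11508683]
side 1597 [0.01462252 0.10888983]
20.45 [ 0.44023906 -0.04835305  0.24771935] [-0.15962092 -0.08548931 -1.75290261]
scene 2401 [0.01913319 0.10634835]
20.5 [ 0.44031317 -0.04838233  0.2478652 ] [-0.23047057  0.1857432  -0.44592312]
side 1607 [0.01576557 0.1087342 ]
20.55 [ 0.44037054 -0.04836196  0.24799444] [ 0.57910545 -0.16281784  0.17752694]
scene 2407 [0.01967127 0.10630972]
jar_small [397. 276. 411. 302.] [ 0.687 -0.167  0.039]
timer [200. 362. 234. 394.] [0.502 0.409 0.018]
tape_roll [201. 362. 233. 391.] [0.503 0.408 0.018]
```

```bash
python3 -c "
from h import *
print(ctrl.close_job())"
```

```text
the job is handed in; nothing more can be done
None
```

The incubator lid is closed and caught, and the job was handed in at about 20.6 s of the 72 s allowed. No verdict was reported.

- **Closing:** I pushed the lid slowly from behind. It left the finger at about 1.0 rad, swung down on its own and came to rest ajar at about 0.08 rad.
- **Pressing:** I pressed the orange pad in steps of 1 mm or less. Resistance peaked at about 11 N and fell to near zero at the snap.
- **Confirming:** I retracted, then made one light confirming touch of about 5–6 N, which met a hard stop.
- **Last checks:** With the robot clear, the lid stays put at 0.015 to 0.020 rad, inside the snapped range (up to 0.025). The two cameras differ by about 0.004 rad. I did not measure the catch nose itself.
- **Jar and tape roll:** Both measured where they were at the start, to within about 1 mm.
- **Timer:** The last automatic check for the timer failed, because the network marked the tape roll instead. The camera picture just before the final touch shows the timer apparently in its place, and the arm never came near it.

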